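# Hang the weaver's mallet in its ring

## Task

The basket-weaving session is over: lift the wooden mallet out of the white stool and hang it up in the big brass ring of the tool rack, handle first. Feel for the hole gently, then push the handle down past the sprung ball in the ring, keeping hold of the mallet until its head is fully down on the ring, and only then let go. Never lean hard on the rack (25 N at most), and leave the bodkin, the basket, the wicker tree, the jar and the mug where they are.

Things in the scene. Friction and masses are not known exactly. Their poses are not given: they have to be found in the camera images.
- mallet: Wooden mallet, 0.17 to 0.31 kg, upright, head on top, handle through the stool's hole, head resting on it. Origin: centre of the foot of the handle, z up along it. Handle: round, dark, 20 mm thick, 100 mm long, foot domed (rising 0.4, 1.1, 2 mm at radius 4.5, 7, 9). Head: pale block 90 mm (its x) by 44 mm (its y), z from 100 to 136 mm, centred on the handle; grip it across the 44 mm.
- mallet_head (a point): Centre of the mallet's head, 118 mm above the foot of the handle.
- stool: White bridge-shaped weaving stool, fixed, 120 x 120 mm, 115 mm high, with a 30 mm through hole in the middle of its 30 mm thick top. Origin at the middle of its underside, z up.
- rack: Dark wooden tool rack, fixed: base board spanning x -35 to 105, y -70 to 180 mm, 18 mm thick; two posts and a steel bar along its y at x = 85 mm, 114 mm up; nothing of it is higher than 130 mm. Two rings stand out from the bar towards -x. Origin on the table below point ring_mid, z up. The rack must never feel more than 25 N.
- ring_mid (a point): Fixed mark 130 mm above the rack's origin, level with the big ring's rim. The big brass ring (outside 48 mm, bore 23 mm, 25 mm deep, flat rim, upright bore) is clamped anywhere within 13 mm either side of this mark along the rack's y axis (exact in x): its own place is not reported and must be felt or seen. It does not shift sideways when touched.
- ring_low (a point): Mark 25 mm below ring_mid, level with the ring's lower edge. The ring is spring-mounted: beyond 4 N it gives downwards, 1 mm per 4 N, 5 mm at most. In its bore, on the rack +x side, 12 mm below the rim, a sprung ball 12 mm across stands 3.5 mm proud. It yields at 5 to 8 N and pinches the handle, so that the mallet does not slide down by its own weight but must be pushed till its head meets the rim.
- bodkin: Bodkin with a red handle, 28 mm across and 65 mm long, hanging point down in the rack's small steel ring 110 mm beside ring_mid (rack's +y); its handle reaches 195 mm above the table. Origin at its point. Leave it.
- basket: Small brown wicker basket, 120 mm across, 60 mm high with an arched handle 185 mm high. Origin at the centre of its underside. Leave it.
- tree: Brown cone-shaped ornament, 80 mm across, 165 mm high. Origin at the centre of its underside. Leave it.
- jar: Closed jar, 64 mm across, 110 mm high. Origin at the centre of its underside. Leave it.
- mug: White mug, 82 mm across, 95 mm high. Origin at the centre of its underside. Leave it.
Things that resemble listed ones, but are neither listed nor needed, are in the scene too. What is shaped like the mallet but blue, green or red is not meant.

How it is judged (in metres and radians):
On the way, in this order (a step that is already met when the one before it is completed fails the run):
1. the mallet is lifted clear out of the stool: its foot above the stool's top (z of mallet in the frame of stool above 0.118 m and contact force between mallet and the fingers above 1 N), for 0.1 s.
2. the handle is in the big ring (its foot 5 mm or more below the rim) while held (z of mallet in the frame of ring_mid below -0.005 m and horizontal distance between mallet and ring_mid below 0.018 m and angle between mallet's own z axis and vertical below 0.2 rad and contact force between mallet and the fingers above 1 N), for 0.1 s.
3. the mallet is pushed home while held: the head's underside within 2.5 mm of the rim (z of mallet in the frame of ring_mid below -0.0975 m and horizontal distance between mallet_head and ring_mid below 0.018 m and contact force between mallet and the fingers above 1 N), for 0.1 s.
At the end, for the whole second after the job is handed in: The mallet hangs at rest in the big ring, released: its head's underside within 2.5 mm of the ring's rim, upright within 0.08 rad, head within 18 mm (horizontally) of ring_mid, carried by the rack (z of mallet in the frame of ring_mid between -0.104 and -0.0975 m and horizontal distance between each of mallet_head, mallet and ring_mid below 0.018 m and angle between mallet's own z axis and vertical below 0.08 rad and linear speed of mallet below 0.02 m/s and contact force between mallet and rack above 0.5 N and contact force between mallet and the fingers below 0.1 N); the robot touches nothing.
It fails at once if the rack feels more than 25 N (contact force between rack and anything else above 25 N).
It fails at once if the bodkin is moved by more than 20 mm (distance of bodkin from where it was at the start of the episode above 0.02 m).
It fails at once if the basket, the tree, the jar or the mug is moved by more than 20 mm (distance of any of basket, tree, jar, mug from where it was at the start of the episode above 0.02 m).
It also fails if it takes over 64 s, if anything falls off the work surface, if the arm or the gripper's body presses on something with over 40 N, if the wrist force passes 120 N, or if a joint passes its speed limit or range.

## Robot

A 6-joint arm with a two-finger parallel gripper is mounted at the origin on the work surface. World frame = base frame: x ahead of the robot, y to its left, z up, the work surface at z = 0. Lengths are in mm, angles in rad, forces in N, time in s.
With the tool pointing down it reaches from about 350 to 875 mm from the base axis. Payload 4.2 kg.
Tool frame: the origin (TCP) lies where the fingers leave the gripper's body, on its centre line; the fingertips stand 73 mm ahead of it and the grasp point (between the pads) lies 54 mm ahead of it; z points along the fingers, y is the direction in which the jaws open and shut (so a half turn about z gives the same grasp; the last joint's range is limited). The gripper opens to 85 mm and grips with 20 to 120 N. Pads are 22 mm wide; open, the fingers measure 114 mm over their backs; the gripper's body (76 mm by 85 mm) begins 54 mm behind the grasp point. The pads swing forward as they close: fully open they stand 13 mm farther back than shut.
Start: joints at [-1.084, 0.385, 0.008, 0, -1.194, -0.259], TCP at [141.165, -608.828, 303.912] pointing down, gripper open.
Joint ranges: [-3.14, 3.14], [-1.21, 2.06], [-1.07, 1.41], [-3.16, 2.05], [-2.99, -0.16], [-3.1, 3.1]. Speed limits (rad/s): [2.79, 2.79, 3.14, 3.14, 3.14, 3.14].

## Interface

Orientations are given as a unit quaternion [x, y, z, w].
In Python, from bench import arm gives the robot as it stands.
- The arm moves only by the tool apply_moves, never from a script. Its argument "increments" is a list that holds one entry, the list of rows, each a list of 7 numbers: the shift along the tool's x, y, z scaled (see below), then the turn, a rotation vector about the tool's x, y, z scaled (see below), then the gripper's target within -1 to 1 (fully open at 1, half-way at 0, shut at -1). A call has 1 to 10 rows; each row is the pose to reach, as a shift and turn from the pose commanded when the call began, along the tool's axes at that moment; what a row does not reach only later rows make up. The controller multiplies each number of a shift by 100 mm and each number of a turn by 0.5 rad. A row lasts 1/10 s, in which the tool goes at most 50 mm and 8.59 degrees, less where a joint would pass 70% of its speed; a pose out of reach is approached as far as the arm can. A call with a number of a shift or a turn outside -1 to 1 is refused whole. A call with a gripper value outside its range is refused whole. The fingers move at their own pace and stop on an object; the grip force is fixed at half the most. Time passes only in rows, so rows that repeat a pose let the fingers close. It gives the time, the measured TCP pose, the force and the opening at its end, in the units of the state.
- arm.read_state(): the state, without advancing time (a new reading comes with each control period).
- arm.get_image(name): name is "scene" or "top" or "wrist"; returns a dict with "img" (480x640x3 uint8, red, green, blue), "fx", "fy", "cx", "cy" (pixels), "k1" (the pictures are not rectified: a ray, as slopes to the right and down, at radius r is drawn at 1 + k1 r^2 times it, then the intrinsics apply), "pose" (4x4, takes a point from camera to world coordinates). Camera axes: x right, y up, looking along -z (the intrinsics and any distortion apply to the point x, -y, -z); pixel columns grow to the right and rows downward; lengths in mm; the calibration is good to about 2 mm. A picture is of the moment at which its call begins. There is no depth.
- arm.job_done(): hands the job in, once; it reports no verdict.
Trained networks look in a picture, given as the dict that the camera call returned (one of the last four; its "shot" number tells which), for a name from the list of things; names that differ only in an ending like _2 or _b are one class to them, and where a whole thing is asked for, a point or a joint stands for the part that bears it (a point fixed in the world has none). Each returns a list of dicts, best first, with "conf" (0 to 1); they miss things now and then, are a little off and sometimes report something else, mostly with a low value. They report only what shows in the picture. A call takes as long as a camera call. They do not tell look-alikes from the thing itself.
- arm.outline_of(label, picture): "pixels" (480x640 bool, what is visible of it) and "box" ([centre column, centre row, width, height] in pixels, round what is visible of it).
- arm.mark_of(label, picture): "at" ([column, row] in pixels: a listed point, or the origin of a listed thing).
The state is a dict: "clock": time; "joints": joint angles; "joint_vel": joint speeds; "joint_efforts": joint torques, N m; "position": TCP position; "ee_rot": TCP orientation; "contact_force": force on the tool from outside, world axes, zero at the start; "wrist_torque": the same for the moment, N m; "gripper_width": finger opening in mm.
Only numpy, scipy, OpenCV 4.12 (cv2) and the standard library are available. Lean on these libraries where they do the work, as an engineer would, in place of code of your own. Each camera call takes 0.05 s, during which the arm holds its last target.

## Working session

There is one attempt and no reset: what is moved stays moved. The work goes in short steps, Python scripts to look and compute and a tool call to move; the robot and the scene stay as the last step left them, time stands still between calls to the robot, and variables do not carry over. Pictures are saved under pics/ and viewed, and the job is handed in when it is done.

Besides the shell and the picture viewer there is one more tool, called after ">>>" as name(argument=value, ...) on one line, values as JSON. apply_moves: Moves the arm, as the interface text tells. Shifts and turns lie within -1 to 1; 1 stands for 100 mm of shift or 0.5 rad of turn. Its arguments: {"type":"object","properties":{"increments":{"type":"array"}},"required":["increments"]}

```bash
ls; mkdir -p pics
python3 - <<'E'
from bench import arm
import cv2
s=arm.read_state(); print(s)
for n in ["scene","top","wrist"]:
    p=arm.get_image(n); print(n,p["fx"],p["fy"],p["cx"],p["cy"],p["k1"],p["pose"],p["shot"])
    cv2.imwrite(f"pics/{n}0.png",p["img"][:,:,::-1])
E
```

```text
pics
{'clock': 0.0, 'joints': array([-1.08438549e+00,  3.85576283e-01,  6.62974259e-03, -5.19934539e-04,
       -1.19400146e+00, -2.58582976e-01]), 'joint_vel': array([ 9.16317386e-04,  1.04105507e-04, -1.27147020e-06, -1.78591564e-04,
        1.34545704e-03, -6.29836526e-04]), 'joint_efforts': array([ 4.63197284e-04, -3.92289019e+01,  1.88391817e+01,  4.18628901e+00,
       -4.76789370e-03, -4.37301736e-06]), 'position': array([ 141.08751882, -608.43118257,  302.8079277 ]), 'ee_rot': array([-1.13572363e-01,  9.93529115e-01,  1.08999592e-03, -1.66485707e-04]), 'contact_force': array([ 0.21856065, -0.42717437,  0.31336084]), 'wrist_torque': array([-0.007206  ,  0.02829563, -0.04688874]), 'gripper_width': 85.35920490698847}
scene 434.1432409297452 434.1432409297452 319.4698940996495 234.79866667026113 -0.058016088191604885 [[-8.74681276e-01 -2.57673519e-01  4.10532609e-01  9.55828484e+02]
 [ 4.84212024e-01 -5.02467270e-01  7.16285807e-01  6.03556246e+02]
 [ 2.17113145e-02  8.25306610e-01  5.64267329e-01  6.59456278e+02]
 [ 0.00000000e+00  0.00000000e+00  0.00000000e+00  1.00000000e+00]] 1
top 498.70939471369195 498.70939471369195 318.1041579105877 245.8785928130524 -0.06636488478791666 [[ 2.60088613e-02  9.94993137e-01 -9.64997241e-02  4.46530134e+02]
 [-9.99660298e-01  2.60497168e-02 -8.36651444e-04 -7.80189158e+01]
 [ 1.68132804e-03  9.64887034e-02  9.95332660e-01  1.22628648e+03]
 [ 0.00000000e+00  0.00000000e+00  0.00000000e+00  1.00000000e+00]] 2
wrist 384.57293322952995 384.57293322952995 321.6665627703215 240.36801400384223 0.002579853749165533 [[-2.26780829e-01 -9.26437545e-01 -3.00472846e-01  6.26015324e+01]
 [ 9.73941535e-01 -2.14802836e-01 -7.27848052e-02 -6.27326002e+02]
 [ 2.88815706e-03 -3.09149183e-01  9.51009170e-01  3.71410636e+02]
 [ 0.00000000e+00  0.00000000e+00  0.00000000e+00  1.00000000e+00]] 3
```

View pics/scene0.png

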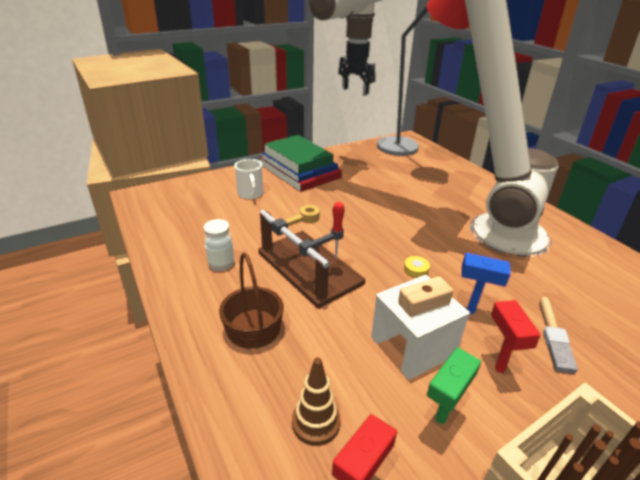

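View pics/top0.png

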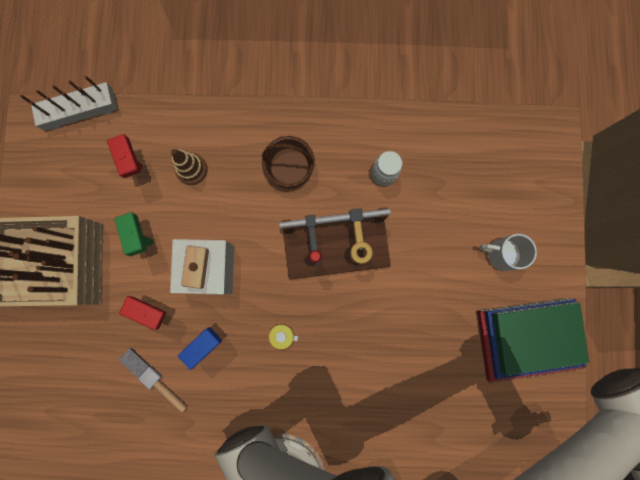

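View pics/wrist0.png

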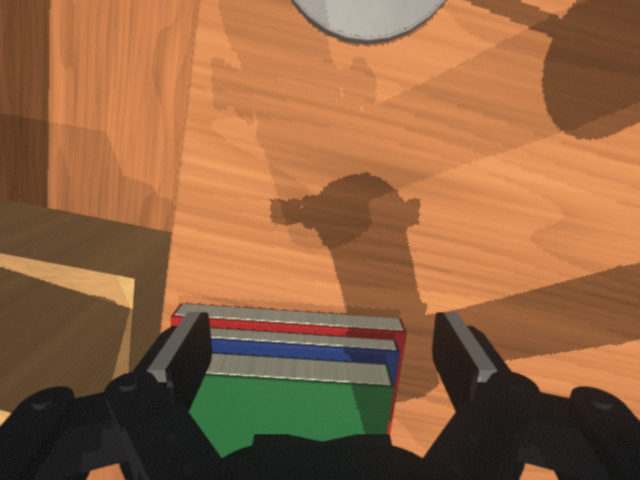

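The mallet is the pale head on the white stool: scene (425,295), top (195,267). The look-alikes in the top view are red (123,155), green (130,233), red (142,313) and blue (200,348). The rack sits at top (336,245). Its big brass ring is at (361,252), and the bodkin is at (315,256).

```bash
cat > h.py <<'E'
import numpy as np, cv2
from bench import arm
from scipy.spatial.transform import Rotation as R
def ray(p,uv):
    K=np.array([[p["fx"],0,p["cx"]],[0,p["fy"],p["cy"]],[0,0,1]]);D=np.array([p["k1"],0,0,0,0])
    q=cv2.undistortPoints(np.array(uv,float).reshape(-1,1,2),K,D).reshape(-1,2)
    d=np.c_[q[:,0],-q[:,1],-np.ones(len(q))]@p["pose"][:3,:3].T
    return p["pose"][:3,3],d
def onz(p,uv,z):
    o,d=ray(p,uv); return o+d*((z-o[2])/d[:,2])[:,None]
def proj(p,X):
    X=np.array(X,float).reshape(-1,3);c=(X-p["pose"][:3,3])@p["pose"][:3,:3]
    c=np.c_[c[:,0],-c[:,1],-c[:,2]]
    K=np.array([[p["fx"],0,p["cx"]],[0,p["fy"],p["cy"]],[0,0,1]])
    return cv2.projectPoints(c,np.zeros(3),np.zeros(3),K,np.array([p["k1"],0,0,0,0]))[0].reshape(-1,2)
def tri(ps,uvs):
    A=np.zeros((3,3));b=np.zeros(3)
    for p,uv in zip(ps,uvs):
        o,d=ray(p,uv);d=d[0]/np.linalg.norm(d[0]);M=np.eye(3)-np.outer(d,d);A+=M;b+=M@o
    return np.linalg.solve(A,b)
def rect(p,mask):
    c=max(cv2.findContours(mask.astype(np.uint8),cv2.RETR_EXTERNAL,cv2.CHAIN_APPROX_NONE)[0],key=cv2.contourArea)
    return c.reshape(-1,2)
E
python3 - <<'E'
from h import *
ps=[arm.get_image("top"),arm.get_image("scene")]
for n in ["mallet","mallet_head","stool","rack","ring_mid","ring_low","bodkin","basket","tree","jar","mug"]:
    for p,k in zip(ps,["top","scene"]):
        for m in arm.mark_of(n,p)[:4]:
            print(n,k,np.round(m["at"],1),round(m["conf"],2), np.round(onz(p,m["at"],{"mallet_head":133,"ring_mid":130,"ring_low":105,"mallet":15}.get(n,0))[0],1))
for n in ["mallet","rack","stool"]:
    for p,k in zip(ps,["top","scene"]):
        for m in arm.outline_of(n,p)[:5]: print(n,k,np.round(m["box"],1),round(m["conf"],2),m["pixels"].sum())
for p,k in zip(ps,["top","scene"]):
    im=p["img"][:,:,::-1]
    def crop(u,v,s,f,nm): cv2.imwrite(nm,cv2.resize(im[v-s:v+s,u-s:u+s],None,fx=f,fy=f,interpolation=cv2.INTER_CUBIC))
    if k=="top": crop(198,265,50,6,"pics/c_top_m.png");crop(336,245,60,5,"pics/c_top_r.png")
    else: crop(420,310,60,5,"pics/c_sc_m.png");crop(310,250,60,5,"pics/c_sc_r.png")
a=[cv2.resize(cv2.imread(f"pics/c_{x}.png"),(400,300) if 0 else (300,300)) for x in ["top_m","top_r","sc_m","sc_r"]]
cv2.imwrite("pics/c4.png",np.vstack([np.hstack(a[:2]),np.hstack(a[2:])]))
E
```

```text
mallet top [150.5 240.3] 0.97 [567.  335.6  15. ]
mallet top [154.1 311.2] 0.96 [394.2 317.   15. ]
mallet top [139.2 164. ] 0.85 [758.2 376.4  15. ]
mallet top [207.8 269. ] 0.84 [500.3 190.2  15. ]
mallet scene [499.5 367.2] 0.89 [400.1 320.2  15. ]
mallet scene [469.6 311.4] 0.61 [342.3 184.2  15. ]
mallet scene [436.2 416.8] 0.58 [573.5 341.2  15. ]
mallet_head top [202.7 352.5] 0.94 [313.5 167.3 133. ]
mallet_head top [129.1 156.6] 0.9 [744.6 356.6 133. ]
mallet_head top [147.1 309.7] 0.76 [402.1 294.3 133. ]
mallet_head top [127.6 229.2] 0.74 [578.8 348.6 133. ]
mallet_head scene [500.2 316. ] 0.91 [415.3 295.  133. ]
mallet_head scene [426.  296.6] 0.88 [497.5 195.2 133. ]
mallet_head scene [448.9 389.6] 0.76 [598.  364.5 133. ]
mallet_head scene [364.9 436.1] 0.68 [744.  365.9 133. ]
stool top [209.  271.5] 0.66 [494.9 190.3   0. ]
stool scene [416.1 346.6] 0.81 [495.6 196.4   0. ]
rack top [357.5 257.1] 0.8 [ 540.2 -174.8    0. ]
rack scene [307.8 250.2] 0.84 [ 536.4 -186.1    0. ]
ring_mid top [363.7 249. ] 0.59 [ 548.5 -178.   130. ]
ring_mid scene [309.5 207.3] 0.93 [ 535
[... 697 characters left out ...]
 top [146.9 313.4  49.1  31.7] 0.92 891
mallet top [196.8 265.8  29.1  44.3] 0.67 941
mallet top [198.1 355.   46.   40.6] 0.64 865
mallet top [133.4 231.7  39.3  46.7] 0.6 1075
mallet top [126.9 158.5  34.3  44.2] 0.57 912
mallet scene [452.  391.1  53.2  68.7] 0.77 2023
mallet scene [425.6 295.3  56.5  42.2] 0.59 1511
mallet scene [501.3 332.4  48.8  78.6] 0.58 1826
mallet scene [494.  283.1  54.3  65.2] 0.58 1424
mallet scene [362.1 441.4  62.3  77.3] 0.57 2756
rack top [335.4 245.1 114.2  80.1] 0.65 6037
rack scene [310.  257.9 112.4 105. ] 0.6 5557
stool top [200.2 266.2  63.4  53.3] 0.83 2330
stool scene [418.4 327.9  94.9 101.9] 0.56 4844
stool scene [218.9 245.   29.1  52.6] 0.3 1364
```

View pics/c4.png

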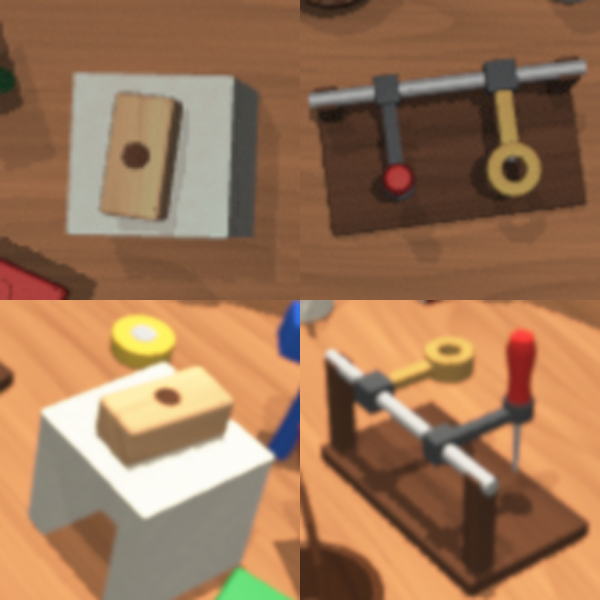

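Run:
```python
from h import *
ps=[arm.get_image("top"),arm.get_image("scene")]
mt=[(193,266.7),(427.2,288.4)]; rg=[(361.6,252.6),(310,212)]
for n,uv,z in [("mallet top",mt,151),("ring",rg,130)]:
    print(n,[np.round(onz(p,u,z)[0],1) for p,u in zip(ps,uv)],np.round(tri(ps,uv),1))
top=ps[0]
# bar ends, crop px ->
b=np.array([(312-300,98),(585-300,67)])/2.5+[276,185]
B=onz(top,b,114);d=B[0]-B[1];print("bar",np.round(B,1),"rack y dir deg",np.degrees(np.arctan2(d[1],d[0])))
# mallet head top corners in crop
c=np.array([(117,93),(176,98),(159,219),(101,212)])/3.+[148,215]
C=onz(top,c,151);print(np.round(C,1), np.round(C.mean(0),1)); e=C[0]+C[1]-C[2]-C[3];print("mallet x deg",np.degrees(np.arctan2(e[1],e[0])),np.linalg.norm(C[0]-C[3]),np.linalg.norm(C[0]-C[1]))
s=arm.read_state();Rt=R.from_quat(s["ee_rot"]);print(np.round(Rt.as_matrix(),3),s["position"])
w=arm.get_image("wrist");print("cam in tool",np.round(Rt.inv().apply(w["pose"][:3,3]-s["position"]),1));print(np.round(Rt.inv().as_matrix()@w["pose"][:3,:3],3))
```

```text
mallet top [array([498.4, 192.6, 151. ]), array([497.1, 193.5, 151. ])] [497.8 193.1 151.1]
ring [array([ 540.4, -173.5,  130. ]), array([ 544.6, -161.3,  130. ])] [ 539.8 -173.3  122.4]
bar [[ 601.2    8.1  114. ]
 [ 636.  -237.5  114. ]] rack y dir deg 98.06200762174126
[[543.1 208.  151. ]
 [540.5 164.7 151. ]
 [452.9 173.  151. ]
 [456.7 215.3 151. ]] [498.3 190.2 151. ]
mallet x deg -5.114183333036352 86.62266722970993 43.310013520143954
[[-0.974 -0.226  0.   ]
 [-0.226  0.974  0.   ]
 [-0.     0.    -1.   ]] [ 141.17819887 -608.82166045  303.88424692]
cam in tool [ 80.7  -0.5 -68.5]
[[ 0.001  0.951  0.309]
 [ 1.    -0.001 -0.001]
 [-0.001  0.309 -0.951]]
```

>>> apply_moves(increments=[[[-0.97,0.67,0,0,0,0,1],[-0.97,0.67,0,0,0,0,1],[-0.97,0.67,0,0,0,0,1]]])

```text
clock: 2.1
position: [222.1, -519.3, 304.2]
ee_rot: [-0.115, 0.993, 0.0, 0.0]
contact_force: [0.4, 0.5, -0.0]
gripper_width: 85.4
```

>>> apply_moves(increments=[[[-0.97,0.67,0,0,0,0,1],[-0.97,0.67,0,0,0,0,1],[-0.97,0.67,0,0,0,0,1]]])

```text
clock: 2.4
position: [301.8, -432.0, 304.3]
ee_rot: [-0.115, 0.993, -0.0, 0.0]
contact_force: [0.0, -0.9, 1.0]
gripper_width: 85.9
```

>>> apply_moves(increments=[[[-0.97,0.67,0,0,0,0,1],[-0.97,0.67,0,0,0,0,1],[-0.97,0.67,0,0,0,0,1]]])

```text
clock: 2.7
position: [381.3, -344.9, 304.3]
ee_rot: [-0.115, 0.993, -0.0, 0.001]
contact_force: [-0.6, 0.1, -0.1]
gripper_width: 85.4
```

>>> apply_moves(increments=[[[-0.97,0.67,0,0,0,0,1],[-0.97,0.67,0,0,0,0,1],[-0.97,0.67,0,0,0,0,1]]])

```text
clock: 3.0
position: [460.9, -257.6, 304.2]
ee_rot: [-0.115, 0.993, -0.0, 0.001]
contact_force: [-0.4, 0.1, 0.4]
gripper_width: 85.3
```

>>> apply_moves(increments=[[[-0.97,0.67,0,0,0,0.63,1],[-0.97,0.67,0,0,0,0.63,1],[-0.97,0.67,0,0,0,0.63,1],[-0.97,0.67,0,0,0,0.63,1],[-0.97,0.67,0,0,0,0.63,1]]])

```text
clock: 3.5
position: [538.0, -172.7, 303.7]
ee_rot: [0.043, 0.999, -0.0, -0.0]
contact_force: [0.2, -0.5, 0.2]
gripper_width: 85.5
```

Run:
```python
from h import *
s=arm.read_state();print(s["clock"],s["position"],R.from_quat(s["ee_rot"]).as_matrix().round(4))
p=arm.get_image("wrist");cv2.imwrite("pics/w_ring.png",p["img"][:,:,::-1]); import pickle;pickle.dump((s,p),open("ring1.pkl","wb"))
```

```text
3.5 [ 537.95121104 -172.65382736  303.70010584] [[-9.963e-01  8.570e-02 -7.000e-04]
 [ 8.570e-02  9.963e-01  0.000e+00]
 [ 7.000e-04 -0.000e+00 -1.000e+00]]
```

View pics/w_ring.png

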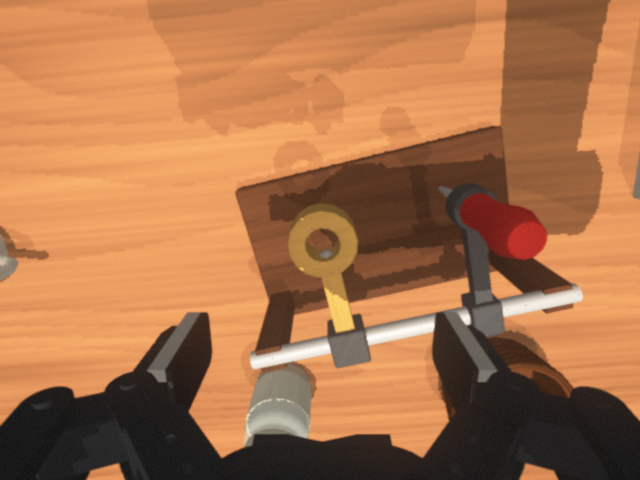

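Run:
```python
from h import *
import pickle
s,p=pickle.load(open("ring1.pkl","rb"))
im=p["img"][:,:,::-1]
u0,v0,S,f=273,193,100,6
c=cv2.resize(im[v0:v0+S,u0:u0+S],None,fx=f,fy=f,interpolation=cv2.INTER_CUBIC)
X=onz(p,(323,245),130)[0];print(X)
a=np.linspace(0,2*np.pi,100)
for r,z,col in [(24,130,(255,0,0)),(11.5,130,(0,255,0))]:
    uv=proj(p,np.c_[X[0]+r*np.cos(a),X[1]+r*np.sin(a),0*a+z]); q=((uv-[u0,v0]+.5)*f-.5)
    cv2.polylines(c,[q.astype(np.int32)],True,col,1)
cv2.imwrite("pics/w_ringc.png",c)
```

```text
[ 539.25123939 -172.51040788  130.        ]
```

View pics/w_ringc.png

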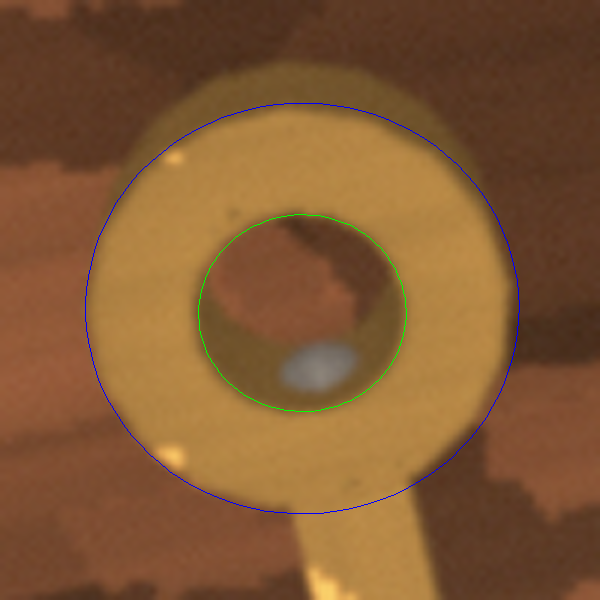

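The rim fit puts the ring centre at about (539.3, -172.6), consistent with the top camera. The sprung ball is visible on the bar side, as expected. Next I'll view the mallet with the same camera geometry.

>>> apply_moves(increments=[[[0.18,0.9,-0.05,0,0,0,1],[0.18,0.9,-0.05,0,0,0,1]]])

```text
clock: 3.75
position: [526.9, -82.5, 308.9]
ee_rot: [0.046, 0.999, -0.0, -0.0]
contact_force: [0.9, 0.6, 0.7]
gripper_width: 85.3
```

>>> apply_moves(increments=[[[0.18,0.9,-0.05,0,0,0,1],[0.18,0.9,-0.05,0,0,0,1]]])

```text
clock: 3.95
position: [516.8, 9.9, 314.5]
ee_rot: [0.044, 0.999, 0.0, 0.0]
contact_force: [0.7, -0.5, 0.5]
gripper_width: 85.4
```

>>> apply_moves(increments=[[[0.18,0.9,-0.05,0,0,0,1],[0.18,0.9,-0.05,0,0,0,1]]])

```text
clock: 4.15
position: [506.9, 101.3, 319.6]
ee_rot: [0.044, 0.999, 0.0, 0.0]
contact_force: [2.1, 0.5, 0.1]
gripper_width: 85.3
```

>>> apply_moves(increments=[[[0.18,0.9,-0.05,0,0,0,1],[0.18,0.9,-0.05,0,0,0,1],[0.18,0.9,-0.05,0,0,0,1],[0.18,0.9,-0.05,0,0,0,1]]])

```text
clock: 4.55
position: [497.3, 191.6, 324.0]
ee_rot: [0.043, 0.999, -0.0, -0.0]
contact_force: [-0.3, -0.2, 0.3]
gripper_width: 85.5
```

Run:
```python
from h import *
s=arm.read_state();print(s["clock"],s["position"],R.from_quat(s["ee_rot"]).as_matrix().round(4))
p=arm.get_image("wrist");cv2.imwrite("pics/w_mal.png",p["img"][:,:,::-1]); import pickle;pickle.dump((s,p),open("mal1.pkl","wb"))
```

```text
4.55 [497.29541799 191.59830926 323.98340907] [[-9.962e-01  8.650e-02 -2.000e-04]
 [ 8.650e-02  9.962e-01 -1.000e-04]
 [ 2.000e-04 -2.000e-04 -1.000e+00]]
```

View pics/w_mal.png

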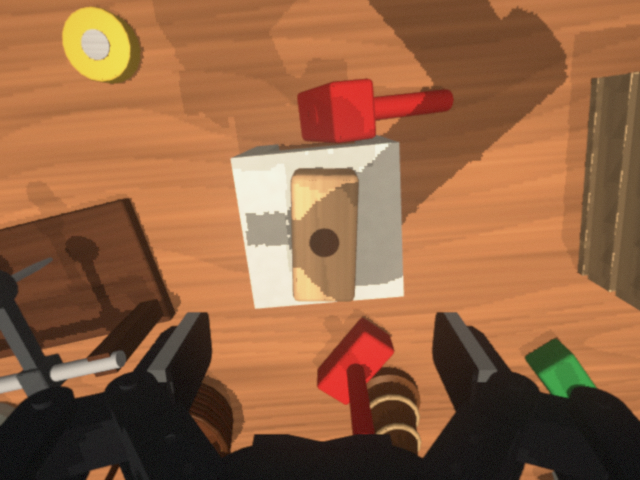

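The pale mallet head is at (325,236) with its dark handle end at (324,242), in the white stool. The coloured look-alikes are clearly separate.

Run:
```python
from h import *
import pickle
s,p=pickle.load(open("mal1.pkl","rb"))
im=p["img"][:,:,::-1]
g=cv2.cvtColor(im,cv2.COLOR_BGR2GRAY)
u0,v0,S,f=254,160,150,4
sub=g[225:260,305:345]; m=(sub<60).astype(np.uint8);
print(m.sum()); mo=cv2.moments(m,True);uv=(305+mo["m10"]/mo["m00"],225+mo["m01"]/mo["m00"]);X=onz(p,uv,151)[0];print("spot",uv,X, "diam px",2*np.sqrt(m.sum()/np.pi))
c=cv2.resize(im[v0:v0+S,u0:u0+S],None,fx=f,fy=f,interpolation=cv2.INTER_CUBIC)
a=np.linspace(0,2*np.pi,100)
def dr(P,col):
    q=((proj(p,P)-[u0,v0]+.5)*f-.5); cv2.polylines(c,[q.astype(np.int32)],True,col,1)
dr(np.c_[X[0]+10*np.cos(a),X[1]+10*np.sin(a),0*a+151],(0,255,0))
for yaw,col in [(-5,(255,0,0)),(-7,(0,255,255))]:
    M=R.from_euler("z",yaw,degrees=True).as_matrix()
    dr(X+np.array([[45,22,0],[45,-22,0],[-45,-22,0],[-45,22,0]])@M.T,col)
dr(X+np.array([[45,22,-36],[45,-22,-36],[-45,-22,-36],[-45,22,-36]])@M.T,(0,0,255))
cv2.imwrite("pics/w_malc.png",c)
```

```text
0Traceback (most recent call last):
  File "<stdin>", line 8, in <module>
ZeroDivisionError: float division by zero
```

```bash
cat > fitm.py <<'E'
from h import *
import pickle,sys
s,p=pickle.load(open("mal1.pkl","rb"))
im=p["img"][:,:,::-1]
g=cv2.cvtColor(im,cv2.COLOR_BGR2GRAY)
u0,v0,S,f=254,160,150,4
sub=g[225:260,305:345]; t=(int(sub.min())+int(np.median(g[262:275,320:330])))/2 if 0 else cv2.threshold(sub,0,255,cv2.THRESH_OTSU)[0]
m=(sub<t).astype(np.uint8); n,l,st,ce=cv2.connectedComponentsWithStats(m); k=l[17,19]; m=(l==k).astype(np.uint8)
print(t,m.sum()); mo=cv2.moments(m,True);uv=(305+mo["m10"]/mo["m00"],225+mo["m01"]/mo["m00"]);X=onz(p,uv,151)[0];print("spot",uv,X, "diam px",2*np.sqrt(m.sum()/np.pi))
c=cv2.resize(im[v0:v0+S,u0:u0+S],None,fx=f,fy=f,interpolation=cv2.INTER_CUBIC)
a=np.linspace(0,2*np.pi,100)
def dr(P,col):
    q=((proj(p,P)-[u0,v0]+.5)*f-.5); cv2.polylines(c,[q.astype(np.int32)],True,col,1)
dr(np.c_[X[0]+10*np.cos(a),X[1]+10*np.sin(a),0*a+151],(0,255,0))
for yaw,col in [(-5,(255,0,0)),(-7,(0,255,255))]:
    M=R.from_euler("z",yaw,degrees=True).as_matrix()
    dr(X+np.array([[45,22,0],[45,-22,0],[-45,-22,0],[-45,22,0]])@M.T,col)
dr(X+np.array([[45,22,-36],[45,-22,-36],[-45,-22,-36],[-45,22,-36]])@M.T,(0,0,255))
cv2.imwrite("pics/w_malc.png",c)
E
python3 fitm.py
```

```text
101.0 661
spot (324.0075642965204, 242.26172465960667) [496.63162512 192.54880075 151.        ] diam px 29.010538413996088
```

View pics/w_malc.png

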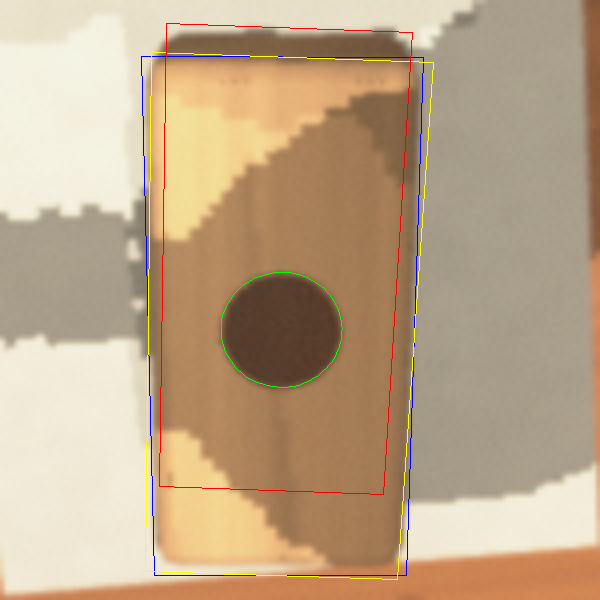

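>>> apply_moves(increments=[[[0.008,0.009,0.45,0,0,0,1],[0.008,0.009,0.9,0,0,0,1]]])

```text
clock: 4.8
position: [497.6, 191.4, 234.5]
ee_rot: [0.045, 0.999, 0.002, 0.002]
contact_force: [-0.0, 0.5, -1.9]
gripper_width: 85.4
```

>>> apply_moves(increments=[[[0,0,0.25,0,0,0,1],[0,0,0.42,0,0,0,1],[0,0,0.42,0,0,0,0.5],[0,0,0.42,0,0,0,0.5],[0,0,0.42,0,0,0,0.4]]])

```text
clock: 5.3
position: [497.7, 192.6, 193.4]
ee_rot: [0.044, 0.999, 0.001, 0.001]
contact_force: [-0.1, 0.9, -0.0]
gripper_width: 59.8
```

Run:
```python
from h import *
s=arm.read_state();print(s["clock"],s["position"],s["contact_force"],s["gripper_width"])
p=arm.get_image("wrist");cv2.imwrite("pics/w_pre.png",p["img"][:,:,::-1])
```

```text
5.3 [497.72101625 192.56168406 193.41313738] [-0.10656807  0.86762774 -0.03630603] 59.77489776384146
```

View pics/w_pre.png

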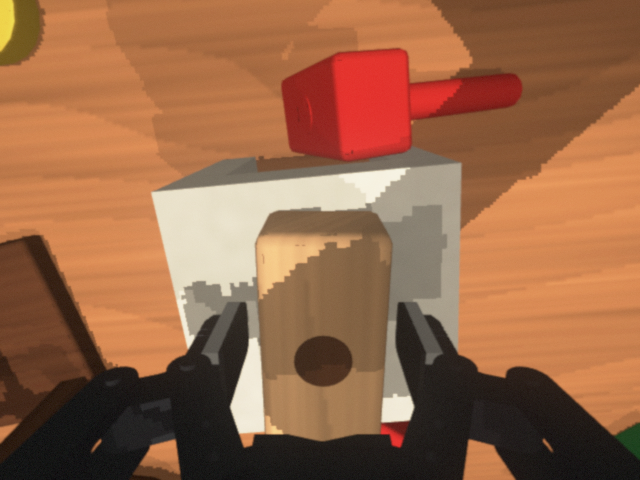

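The head sits centred between the pads with its handle end at (323,361). Closing now.

>>> apply_moves(increments=[[[0,0,0,0,0,0,-1],[0,0,0,0,0,0,-1],[0,0,0,0,0,0,-1],[0,0,0,0,0,0,-1],[0,0,0,0,0,0,-1],[0,0,0,0,0,0,-1]]])

```text
clock: 5.95
position: [497.4, 193.2, 193.3]
ee_rot: [0.043, 0.999, 0.001, 0.001]
contact_force: [-0.3, -0.4, 6.8]
gripper_width: 42.8
```

>>> apply_moves(increments=[[[0,0,-0.03,0,0,0,-1],[0,0,-0.1,0,0,0,-1],[0,0,-0.2,0,0,0,-1],[0,0,-0.3,0,0,0,-1],[0,0,-0.4,0,0,0,-1],[0,0,-0.4,0,0,0,-1]]])

```text
clock: 6.55
position: [497.7, 193.4, 234.0]
ee_rot: [0.043, 0.999, 0.001, 0.002]
contact_force: [-0.0, -0.1, -2.1]
gripper_width: 43.0
```

Run:
```python
from h import *
import pickle
s=arm.read_state();print(s["clock"],s["position"],s["contact_force"],s["gripper_width"])
p=arm.get_image("wrist");cv2.imwrite("pics/w_lift.png",p["img"][:,:,::-1]);q=arm.get_image("scene");cv2.imwrite("pics/s_lift.png",q["img"][:,:,::-1])
pickle.dump((s,p,q),open("lift.pkl","wb"))
```

```text
6.55 [497.6672773  193.42319366 234.02719246] [-0.03538687 -0.10343468 -2.05865896] 43.032967115640815
```

View pics/w_lift.png

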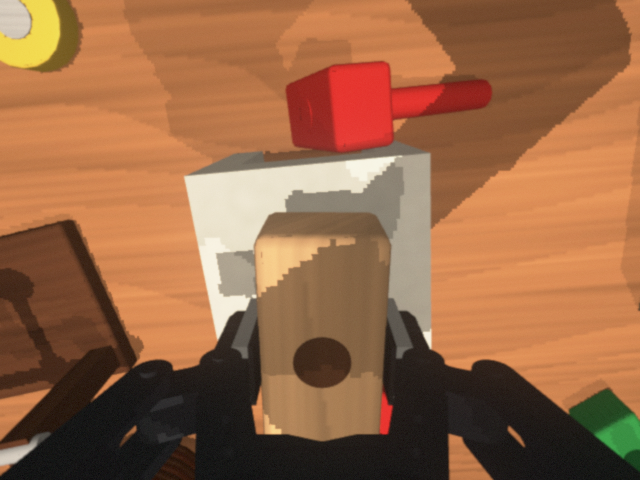

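View pics/s_lift.png

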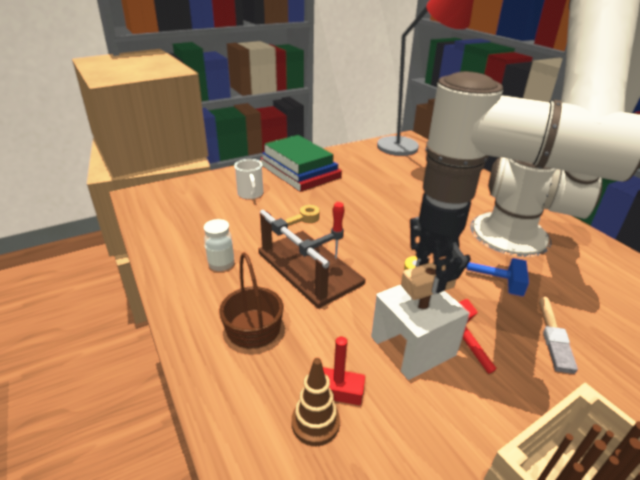

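The lift succeeded: the mallet is held at (322,362), handle visible in the scene view, and the load of about 2.1 N implies 0.21 kg. Several look-alikes have toppled on their own, well away from the arm. Next: the offset of the mallet in the hand and whether the handle hangs straight.

```bash
cat > spot.py <<'E'
from h import *
def spot(p,guess,z):
    g=cv2.cvtColor(p["img"],cv2.COLOR_RGB2GRAY); u,v=guess
    y0,x0=v-35,u-40; sub=g[y0:v+35,x0:u+40]
    core=sub[30:40,35:45].mean(); ref=np.median(sub[5:12,35:45]) if 0 else 128
    # dark spot: threshold between core and rim colour in red channel
    r=p["img"][y0:v+35,x0:u+40,0].astype(float); c=np.median(r[32:38,37:43]); m=(np.abs(p["img"][y0:v+35,x0:u+40].astype(float)-np.median(p["img"][v-3:v+3,u-3:u+3].reshape(-1,3),0)).sum(2)<70).astype(np.uint8)
    n,l,st,ce=cv2.connectedComponentsWithStats(m); m=(l==l[35,40]).astype(np.uint8)
    cn=max(cv2.findContours(m,cv2.RETR_EXTERNAL,cv2.CHAIN_APPROX_NONE)[0],key=cv2.contourArea)
    e=cv2.fitEllipse(cn); uv=(e[0][0]+x0,e[0][1]+y0)
    return uv,e,onz(p,uv,z)[0]
E
python3 - <<'E'
from spot import *
import pickle
s,p=pickle.load(open("mal1.pkl","rb"));T=R.from_quat(s["ee_rot"]).inv()
uv,e,X=spot(p,(324,242),151);print("pre",uv,e[1],X,"tool",T.apply(X-s["position"]))
s,p,q=pickle.load(open("lift.pkl","rb"));T=R.from_quat(s["ee_rot"]).inv()
uv,e,X=spot(p,(322,362),s["position"][2]-42.4);print("lift",uv,e[1],X,"tool",T.apply(X-s["position"]))
print(R.from_quat(s["ee_rot"]).as_matrix().round(4))
s,p=pickle.load(open("ring1.pkl","rb"));T=R.from_quat(s["ee_rot"]).inv()
X=np.array([539.25,-172.55,130]);print("ring tool",T.apply(X-s["position"]))
E
```

```text
pre (323.95994567871094, 242.33742904663086) (27.324209213256836, 28.329471588134766) [496.68146002 192.51302158 151.        ] tool [  0.65845366   0.88491507 172.98340042]
lift (321.7197036743164, 361.89403915405273) (48.94245529174805, 56.97322082519531) [496.42213342 192.87247649 191.62719246] tool [ 1.33380063 -0.76629612 42.39395522]
[[-0.9962  0.0868  0.0035]
 [ 0.0868  0.9962  0.0023]
 [-0.0033  0.0026 -1.    ]]
ring tool [ -1.40600266   0.22111133 173.69916139]
```

>>> apply_moves(increments=[[[0,0,-0.2,0,0,0,-1],[0,0,-0.45,0,0,0,-1],[0,0,-0.7,0,0,0,-1],[0,0,-0.95,0,0,0,-1]]])

```text
clock: 7.05
position: [496.5, 192.7, 327.1]
ee_rot: [0.044, 0.999, -0.0, -0.001]
contact_force: [0.1, -0.3, -1.7]
gripper_width: 43.3
```

>>> apply_moves(increments=[[[-0.045,-0.22,-0.21,0,0,0,-1],[-0.09,-0.45,-0.42,0,0,0,-1],[-0.14,-0.67,-0.63,0,0,0,-1],[-0.185,-0.9,-0.85,0,0,0,-1]]])

```text
clock: 7.45
position: [507.1, 100.8, 411.8]
ee_rot: [0.043, 0.999, -0.0, -0.001]
contact_force: [1.6, 0.6, -2.0]
gripper_width: 43.2
```

>>> apply_moves(increments=[[[-0.06,-0.3,0,0,0,0,-1],[-0.12,-0.6,0,0,0,0,-1],[-0.185,-0.9,0,0,0,0,-1]]])

```text
clock: 7.75
position: [517.7, 9.3, 411.3]
ee_rot: [0.043, 0.999, 0.0, -0.001]
contact_force: [0.3, -0.3, -2.0]
gripper_width: 42.8
```

>>> apply_moves(increments=[[[-0.06,-0.3,0,0,0,0,-1],[-0.12,-0.6,0,0,0,0,-1],[-0.185,-0.9,0,0,0,0,-1]]])

```text
clock: 8.05
position: [528.4, -82.1, 411.1]
ee_rot: [0.044, 0.999, 0.0, -0.001]
contact_force: [0.8, 0.4, -2.2]
gripper_width: 43.2
```

>>> apply_moves(increments=[[[-0.06,-0.3,0,0,0,0,-1],[-0.12,-0.6,0,0,0,0,-1],[-0.185,-0.9,0,0,0,0,-1],[-0.185,-0.9,0,0,0,0,-1],[-0.185,-0.9,0,0,0,0,-1],[-0.185,-0.9,0,0,0,0,-1]]])

```text
clock: 8.65
position: [539.1, -171.6, 411.4]
ee_rot: [0.043, 0.999, 0.0, -0.001]
contact_force: [-0.1, -0.0, -1.9]
gripper_width: 43.5
```

Run:
```python
from h import *
s=arm.read_state();print(s["clock"],s["position"],s["contact_force"],s["gripper_width"],R.from_quat(s["ee_rot"]).as_matrix().round(4))
d=np.array([540.24,-171.64,0])-s["position"];print("tool delta",R.from_quat(s["ee_rot"]).inv().apply(d))
```

```text
8.65 [ 539.1129354  -171.58316998  411.41565258] [-0.05422909 -0.04191105 -1.90873523] 43.54745412021694 [[-9.962e-01  8.660e-02 -1.000e-03]
 [ 8.660e-02  9.962e-01  5.000e-04]
 [ 1.000e-03  4.000e-04 -1.000e+00]]
tool delta [-1.55206317e+00 -1.13035010e-01  4.11414257e+02]
```

>>> apply_moves(increments=[[[-0.016,0.003,0.2,0,0,0,-1],[-0.016,0.003,0.4,0,0,0,-1],[-0.016,0.003,0.6,0,0,0,-1],[-0.016,0.003,0.78,0,0,0,-1],[-0.016,0.003,0.78,0,0,0,-1],[-0.016,0.003,0.78,0,0,0,-1]]])

```text
clock: 9.25
position: [541.1, -171.3, 334.5]
ee_rot: [0.043, 0.999, -0.0, 0.0]
contact_force: [-0.6, -0.4, -0.4]
gripper_width: 42.9
```

Run:
```python
from h import *
import pickle
s=arm.read_state();print(s["clock"],s["position"],s["contact_force"],s["gripper_width"],R.from_quat(s["ee_rot"]).as_matrix().round(4))
q=arm.get_image("scene");t=arm.get_image("top");w=arm.get_image("wrist");pickle.dump((s,q,t,w),open("above.pkl","wb"))
a=[]
for p,(u,v),f in [(q,(310,200),5),(t,(362,252),5)]:
    a.append(cv2.resize(p["img"][v-40:v+40,u-40:u+40,::-1],None,fx=f,fy=f,interpolation=cv2.INTER_CUBIC))
cv2.imwrite("pics/above.png",np.hstack(a)); cv2.imwrite("pics/w_above.png",w["img"][:,:,::-1])
```

```text
9.25 [ 541.14482093 -171.34695906  334.49447753] [-0.62480999 -0.37988211 -0.3874566 ] 42.88657518799051 [[-9.963e-01  8.560e-02  3.000e-04]
 [ 8.560e-02  9.963e-01 -6.000e-04]
 [-4.000e-04 -5.000e-04 -1.000e+00]]
```

View pics/above.png

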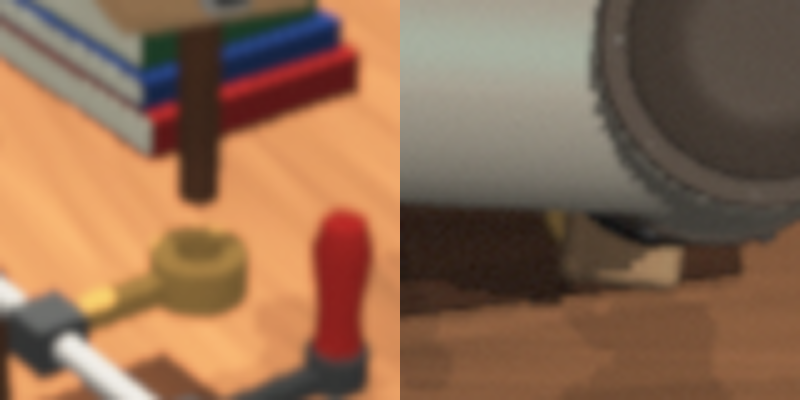

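View pics/w_above.png

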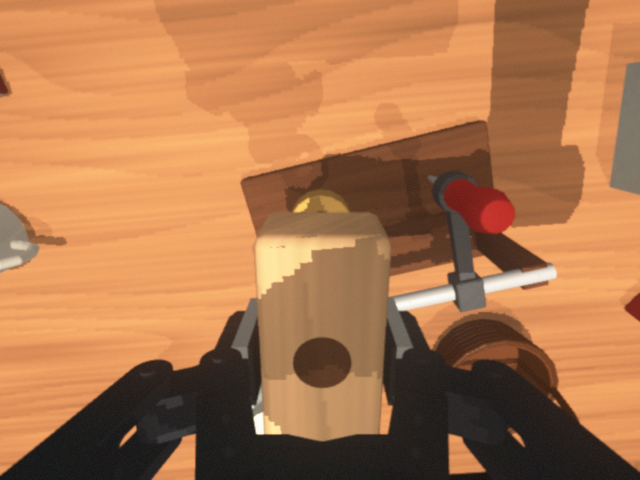

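>>> apply_moves(increments=[[[0.006,0,0.07,0,0,0,-1],[0.006,0,0.14,0,0,0,-1],[0.006,0,0.2,0,0,0,-1],[0.006,0,0.2,0,0,0,-1],[0.006,0,0.2,0,0,0,-1],[0.006,0,0.2,0,0,0,-1],[0.006,0,0.2,0,0,0,-1]]])

```text
clock: 10.1
position: [540.4, -172.0, 314.2]
ee_rot: [0.044, 0.999, -0.0, 0.0]
contact_force: [-0.0, 0.4, -1.1]
gripper_width: 43.3
```

Run:
```python
from h import *
import pickle
s=arm.read_state();print(s["clock"],s["position"],s["contact_force"],s["wrist_torque"],s["gripper_width"],R.from_quat(s["ee_rot"]).as_matrix().round(4))
q=arm.get_image("scene");s=arm.read_state();print(s["clock"],s["position"],s["contact_force"],R.from_quat(s["ee_rot"]).as_matrix()[:,2].round(4))
u,v=310,205
cv2.imwrite("pics/above2.png",cv2.resize(q["img"][v-30:v+30,u-30:u+30,::-1],None,fx=10,fy=10,interpolation=cv2.INTER_CUBIC))
```

```text
10.1 [ 540.43519633 -171.98821648  314.19597536] [-0.00721794  0.3856171  -1.06472407] [ 0.00937155 -0.00136377 -0.01269029] 43.3144139904338 [[-9.962e-01  8.710e-02  6.000e-04]
 [ 8.710e-02  9.962e-01 -1.000e-04]
 [-6.000e-04 -1.000e-04 -1.000e+00]]
10.15 [ 540.38445291 -171.98621623  314.18190237] [-0.09035025  0.71977685 -2.06526249] [ 6.e-04 -0.e+00 -1.e+00]
```

View pics/above2.png

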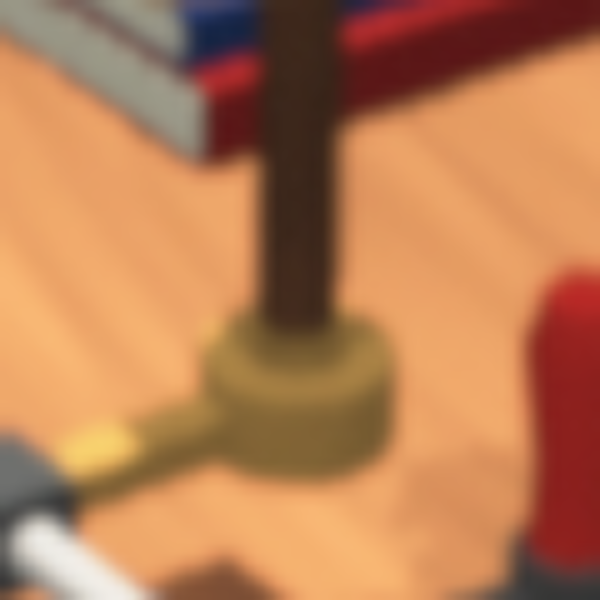

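The handle foot at (298,330) in the crop is centred on the ring at (300). I'll feel downward gently from here.

>>> apply_moves(increments=[[[0,0,0.01,0,0,0,-1],[0,0,0.02,0,0,0,-1],[0,0,0.03,0,0,0,-1],[0,0,0.04,0,0,0,-1],[0,0,0.05,0,0,0,-1],[0,0,0.06,0,0,0,-1],[0,0,0.06,0,0,0,-1]]])

```text
clock: 10.85
position: [540.2, -172.0, 307.7]
ee_rot: [0.044, 0.999, 0.0, -0.0]
contact_force: [-0.5, -0.2, -2.3]
gripper_width: 43.2
```

>>> apply_moves(increments=[[[0,0,0.01,0,0,0,-1],[0,0,0.02,0,0,0,-1],[0,0,0.02,0,0,0,-1]]])

```text
clock: 11.15
position: [540.2, -171.9, 305.7]
ee_rot: [0.044, 0.999, 0.0, -0.0]
contact_force: [0.6, 0.8, -1.8]
gripper_width: 43.2
```

>>> apply_moves(increments=[[[0,0,0.01,0,0,0,-1],[0,0,0.02,0,0,0,-1],[0,0,0.03,0,0,0,-1],[0,0,0.03,0,0,0,-1]]])

```text
clock: 11.55
position: [540.2, -171.9, 302.7]
ee_rot: [0.044, 0.999, 0.0, -0.0]
contact_force: [0.2, -0.1, -2.1]
gripper_width: 43.0
```

>>> apply_moves(increments=[[[0,0,0.01,0,0,0,-1],[0,0,0.02,0,0,0,-1],[0,0,0.03,0,0,0,-1],[0,0,0.03,0,0,0,-1]]])

```text
clock: 11.95
position: [540.2, -171.9, 299.7]
ee_rot: [0.044, 0.999, 0.0, -0.0]
contact_force: [0.4, 0.4, -1.3]
gripper_width: 42.9
```

>>> apply_moves(increments=[[[0,0,0.01,0,0,0,-1],[0,0,0.02,0,0,0,-1],[0,0,0.02,0,0,0,-1]]])

```text
clock: 12.25
position: [540.2, -171.9, 297.7]
ee_rot: [0.044, 0.999, 0.0, -0.0]
contact_force: [0.4, 0.6, -1.5]
gripper_width: 43.0
```

Run:
```python
from h import *
q=arm.get_image("scene");s=arm.read_state();print(s["clock"],s["position"],s["contact_force"],s["wrist_torque"],R.from_quat(s["ee_rot"]).as_matrix()[:,2].round(4))
u,v=310,205
cv2.imwrite("pics/ins1.png",cv2.resize(q["img"][v-30:v+30,u-30:u+30,::-1],None,fx=10,fy=10,interpolation=cv2.INTER_CUBIC))
```

```text
12.3 [ 540.2427307  -171.94439465  297.81452781] [-0.99034089 -0.32119882 -3.3455948 ] [0.03056726 0.0161294  0.00170072] [-2.e-04  0.e+00 -1.e+00]
```

View pics/ins1.png

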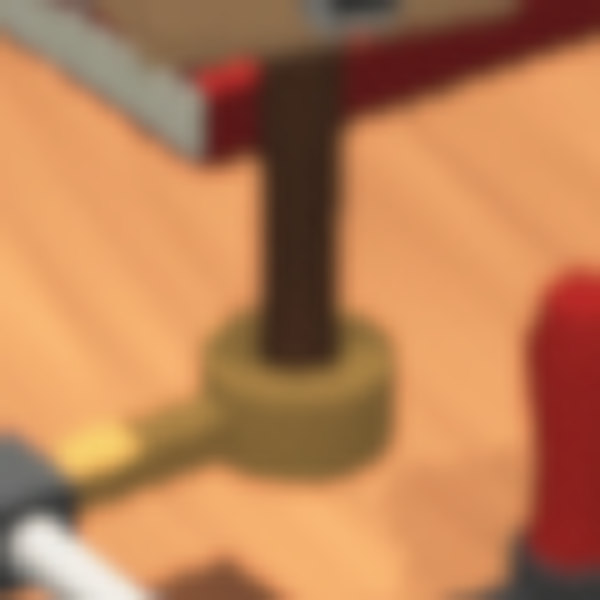

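The handle is in the bore at crop (300,350). Next, past the ball.

>>> apply_moves(increments=[[[0,0,0.01,0,0,0,-1],[0,0,0.02,0,0,0,-1],[0,0,0.02,0,0,0,-1]]])

```text
clock: 12.6
position: [540.0, -172.0, 295.9]
ee_rot: [0.044, 0.999, -0.0, -0.0]
contact_force: [-0.3, -0.3, -0.6]
gripper_width: 43.2
```

>>> apply_moves(increments=[[[0,0,0.01,0,0,0,-1],[0,0,0.02,0,0,0,-1],[0,0,0.02,0,0,0,-1]]])

```text
clock: 12.9
position: [539.7, -172.1, 293.7]
ee_rot: [0.044, 0.999, -0.0, -0.001]
contact_force: [-2.5, -1.3, -1.0]
gripper_width: 43.3
```

>>> apply_moves(increments=[[[0,0,0.01,0,0,0,-1],[0,0,0.02,0,0,0,-1],[0,0,0.02,0,0,0,-1]]])

```text
clock: 13.2
position: [539.7, -172.0, 291.4]
ee_rot: [0.044, 0.999, 0.0, -0.001]
contact_force: [-2.7, -1.2, -0.2]
gripper_width: 43.3
```

>>> apply_moves(increments=[[[0,0,0.015,0,0,0,-1],[0,0,0.03,0,0,0,-1],[0,0,0.045,0,0,0,-1],[0,0,0.06,0,0,0,-1]]])

```text
clock: 13.6
position: [539.9, -172.0, 285.7]
ee_rot: [0.044, 0.999, -0.0, -0.001]
contact_force: [-5.2, -0.4, 1.8]
gripper_width: 43.2
```

>>> apply_moves(increments=[[[0,0,0.02,0,0,0,-1],[0,0,0.04,0,0,0,-1],[0,0,0.06,0,0,0,-1],[0,0,0.08,0,0,0,-1],[0,0,0.1,0,0,0,-1]]])

```text
clock: 14.1
position: [540.0, -171.9, 275.6]
ee_rot: [0.044, 0.999, 0.0, -0.0]
contact_force: [-5.3, -0.6, 1.2]
gripper_width: 43.3
```

>>> apply_moves(increments=[[[0,0,0.02,0,0,0,-1],[0,0,0.04,0,0,0,-1],[0,0,0.06,0,0,0,-1],[0,0,0.08,0,0,0,-1],[0,0,0.1,0,0,0,-1],[0,0,0.12,0,0,0,-1],[0,0,0.14,0,0,0,-1]]])

```text
clock: 14.8
position: [540.0, -171.9, 261.6]
ee_rot: [0.044, 0.999, 0.0, -0.0]
contact_force: [-4.7, -1.4, 1.5]
gripper_width: 43.5
```

>>> apply_moves(increments=[[[0,0,0.02,0,0,0,-1],[0,0,0.04,0,0,0,-1],[0,0,0.06,0,0,0,-1],[0,0,0.08,0,0,0,-1],[0,0,0.1,0,0,0,-1],[0,0,0.12,0,0,0,-1],[0,0,0.14,0,0,0,-1],[0,0,0.16,0,0,0,-1],[0,0,0.18,0,0,0,-1],[0,0,0.2,0,0,0,-1]]])

```text
clock: 15.8
position: [540.0, -171.9, 241.6]
ee_rot: [0.044, 0.999, 0.0, -0.0]
contact_force: [-5.1, -0.3, 1.9]
gripper_width: 43.3
```

>>> apply_moves(increments=[[[0,0,0.02,0,0,0,-1],[0,0,0.04,0,0,0,-1],[0,0,0.06,0,0,0,-1],[0,0,0.08,0,0,0,-1],[0,0,0.1,0,0,0,-1],[0,0,0.12,0,0,0,-1],[0,0,0.14,0,0,0,-1],[0,0,0.16,0,0,0,-1],[0,0,0.18,0,0,0,-1],[0,0,0.2,0,0,0,-1]]])

```text
clock: 16.8
position: [540.0, -171.9, 221.5]
ee_rot: [0.044, 0.999, 0.0, -0.0]
contact_force: [-6.3, -1.1, 1.6]
gripper_width: 43.3
```

Run:
```python
from h import *
q=arm.get_image("scene");w=arm.get_image("wrist");s=arm.read_state();print(s["clock"],s["position"],s["contact_force"],s["wrist_torque"],s["gripper_width"],R.from_quat(s["ee_rot"]).as_matrix()[:,2].round(4))
u,v=310,205
a=cv2.resize(q["img"][v-30:v+30,u-30:u+30,::-1],(400,400),interpolation=cv2.INTER_CUBIC)
cv2.imwrite("pics/ins2.png",np.hstack([a,cv2.resize(w["img"][150:470,160:480,::-1],(400,400))]))
```

```text
16.9 [ 539.7104109  -171.88566707  221.0522947 ] [-5.22975167 -1.45258765 -0.73226082] [-0.41024591  1.67586917  0.00583874] 42.7683651788417 [-1.5e-03  5.0e-04 -1.0e+00]
```

View pics/ins2.png

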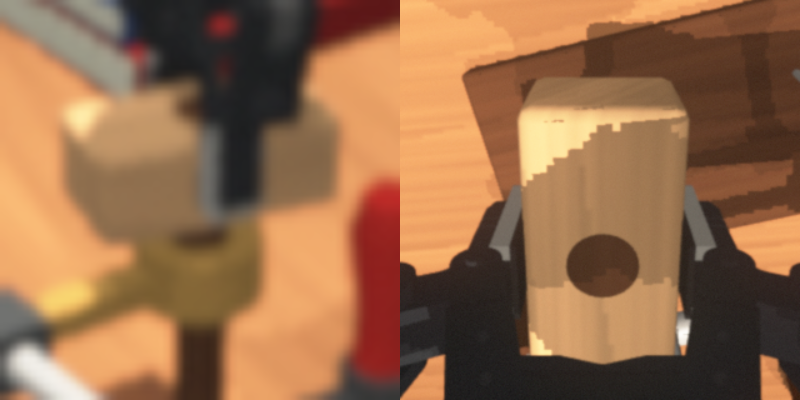

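>>> apply_moves(increments=[[[0,0,0.015,0,0,0,-1],[0,0,0.03,0,0,0,-1],[0,0,0.045,0,0,0,-1],[0,0,0.06,0,0,0,-1],[0,0,0.075,0,0,0,-1],[0,0,0.09,0,0,0,-1]]])

```text
clock: 17.5
position: [540.0, -171.9, 212.6]
ee_rot: [0.044, 0.999, 0.0, -0.0]
contact_force: [-6.3, -0.4, 1.9]
gripper_width: 42.9
```

>>> apply_moves(increments=[[[0,0,0.005,0,0,0,-1],[0,0,0.01,0,0,0,-1],[0,0,0.015,0,0,0,-1],[0,0,0.015,0,0,0,-1]]])

```text
clock: 17.9
position: [539.9, -171.9, 210.9]
ee_rot: [0.044, 0.999, 0.0, -0.0]
contact_force: [-5.5, 0.6, 0.2]
gripper_width: 43.3
```

>>> apply_moves(increments=[[[0,0,0.005,0,0,0,-1],[0,0,0.01,0,0,0,-1],[0,0,0.01,0,0,0,-1]]])

```text
clock: 18.2
position: [539.9, -171.9, 209.9]
ee_rot: [0.044, 0.999, 0.0, -0.0]
contact_force: [-5.3, -1.1, 1.4]
gripper_width: 43.2
```

Next, small steps to find rim contact.

>>> apply_moves(increments=[[[0,0,0.005,0,0,0,-1],[0,0,0.01,0,0,0,-1],[0,0,0.01,0,0,0,-1]]])

```text
clock: 18.5
position: [539.9, -171.9, 208.9]
ee_rot: [0.044, 0.999, 0.0, -0.0]
contact_force: [-5.6, -0.9, 0.8]
gripper_width: 43.2
```

>>> apply_moves(increments=[[[0,0,0.005,0,0,0,-1],[0,0,0.005,0,0,0,-1]]])

```text
clock: 18.7
position: [539.9, -171.9, 208.4]
ee_rot: [0.044, 0.999, 0.0, -0.0]
contact_force: [-5.5, -0.6, 1.4]
gripper_width: 43.1
```

>>> apply_moves(increments=[[[0,0,0.005,0,0,0,-1],[0,0,0.005,0,0,0,-1]]])

```text
clock: 18.9
position: [539.9, -171.9, 208.0]
ee_rot: [0.044, 0.999, 0.0, -0.0]
contact_force: [-6.2, -1.2, 2.3]
gripper_width: 43.2
```

>>> apply_moves(increments=[[[0,0,0.005,0,0,0,-1],[0,0,0.005,0,0,0,-1]]])

```text
clock: 19.1
position: [539.9, -171.9, 207.7]
ee_rot: [0.044, 0.999, 0.0, -0.0]
contact_force: [-5.8, -0.2, 2.3]
gripper_width: 42.9
```

>>> apply_moves(increments=[[[0,0,0.005,0,0,0,-1],[0,0,0.005,0,0,0,-1]]])

```text
clock: 19.3
position: [539.9, -171.9, 207.4]
ee_rot: [0.044, 0.999, 0.0, -0.0]
contact_force: [-6.0, -0.4, 3.8]
gripper_width: 43.1
```

>>> apply_moves(increments=[[[0,0,0.005,0,0,0,-1],[0,0,0.005,0,0,0,-1]]])

```text
clock: 19.5
position: [539.9, -171.9, 207.1]
ee_rot: [0.044, 0.999, 0.0, -0.0]
contact_force: [-6.2, -0.4, 5.1]
gripper_width: 43.5
```

>>> apply_moves(increments=[[[0,0,0.005,0,0,0,-1],[0,0,0.005,0,0,0,-1]]])

```text
clock: 19.7
position: [539.9, -171.9, 206.8]
ee_rot: [0.044, 0.999, 0.0, -0.0]
contact_force: [-7.3, -0.4, 4.5]
gripper_width: 43.4
```

Run:
```python
from h import *
q=arm.get_image("scene");w=arm.get_image("wrist");s=arm.read_state();print(s["clock"],s["position"],s["contact_force"],s["wrist_torque"],s["gripper_width"],R.from_quat(s["ee_rot"]).as_matrix()[:,2].round(4))
u,v=310,205
a=cv2.resize(q["img"][v-30:v+30,u-30:u+30,::-1],(400,400),interpolation=cv2.INTER_CUBIC)
cv2.imwrite("pics/ins3.png",np.hstack([a,cv2.resize(w["img"][150:470,160:480,::-1],(400,400))]))
```

```text
19.8 [ 539.93555015 -171.94123578  206.86850161] [-7.15305398 -0.11730906  4.53692495] [-0.07872541  2.12166308  0.02469016] 43.15480631880752 [-2.e-04  1.e-04 -1.e+00]
```

View pics/ins3.png

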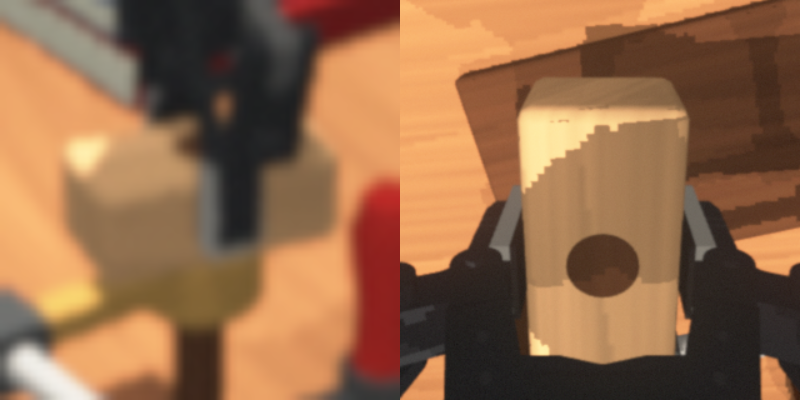

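>>> apply_moves(increments=[[[0,0,0.005,0,0,0,-1],[0,0,0.005,0,0,0,-1]]])

```text
clock: 20.0
position: [539.9, -172.0, 206.5]
ee_rot: [0.044, 0.999, 0.0, -0.0]
contact_force: [-7.8, 0.2, 5.5]
gripper_width: 43.1
```

>>> apply_moves(increments=[[[0,0,0.005,0,0,0,-1],[0,0,0.005,0,0,0,-1],[0,0,0.005,0,0,0,-1]]])

```text
clock: 20.3
position: [539.9, -172.0, 206.2]
ee_rot: [0.044, 0.999, -0.0, -0.0]
contact_force: [-7.4, 0.2, 7.2]
gripper_width: 43.1
```

>>> apply_moves(increments=[[[0,0,0,0,0,0,0.3],[0,0,0,0,0,0,0.5],[0,0,0,0,0,0,0.5],[0,0,0,0,0,0,0.5],[0,0,0,0,0,0,0.5]]])

```text
clock: 20.8
position: [540.7, -171.9, 205.4]
ee_rot: [0.044, 0.999, 0.0, 0.0]
contact_force: [0.9, -0.1, 0.1]
gripper_width: 64.0
```

Run:
```python
from h import *
q=arm.get_image("scene");w=arm.get_image("wrist");s=arm.read_state();print(s["clock"],s["position"],s["contact_force"],s["wrist_torque"],s["gripper_width"])
u,v=310,205
a=cv2.resize(q["img"][v-30:v+30,u-30:u+30,::-1],(400,400),interpolation=cv2.INTER_CUBIC)
cv2.imwrite("pics/rel.png",np.hstack([a,cv2.resize(w["img"][150:470,160:480,::-1],(400,400))]))
```

```text
20.9 [ 540.50477788 -171.89791399  205.35063269] [ 1.01122154  0.97204754 -0.29236329] [ 0.00691306 -0.02909795  0.0103956 ] 64.3205455732934
```

View pics/rel.png

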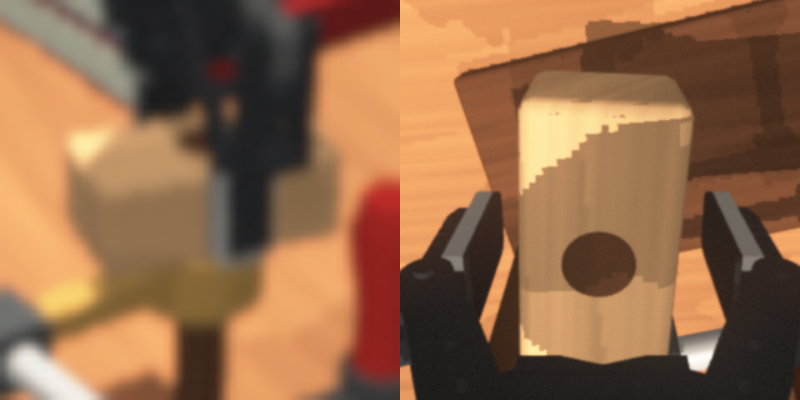

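Released: no contact force remains, and the head is seated with open gaps on both sides. Opening fully and rising straight up.

>>> apply_moves(increments=[[[0,0,0,0,0,0,1],[0,0,0,0,0,0,1],[0,0,0,0,0,0,1],[0,0,-0.2,0,0,0,1],[0,0,-0.5,0,0,0,1],[0,0,-0.95,0,0,0,1],[0,0,-0.95,0,0,0,1]]])

```text
clock: 21.6
position: [542.9, -172.6, 307.4]
ee_rot: [0.043, 0.999, -0.001, 0.007]
contact_force: [1.3, -0.6, 0.7]
gripper_width: 85.7
```

```bash
cat > chk.py <<'E'
from h import *
import pickle
s=arm.read_state();print(s["clock"],s["position"],s["contact_force"],s["gripper_width"])
q=arm.get_image("scene");w=arm.get_image("wrist")
u,v=310,205
a=cv2.resize(q["img"][v-30:v+30,u-30:u+30,::-1],(400,400),interpolation=cv2.INTER_CUBIC)
cv2.imwrite("pics/final.png",np.hstack([a,cv2.resize(w["img"][:,:,::-1],(400,400))]))
cv2.imwrite("pics/finals.png",q["img"][:,:,::-1]);pickle.dump((s,q,w),open("fin.pkl","wb"))
E
python3 chk.py
```

```text
21.6 [ 542.94382701 -172.63931596  307.43524229] [ 1.34262346 -0.57551399  0.66505138] 85.6579800806409
```

View pics/final.png

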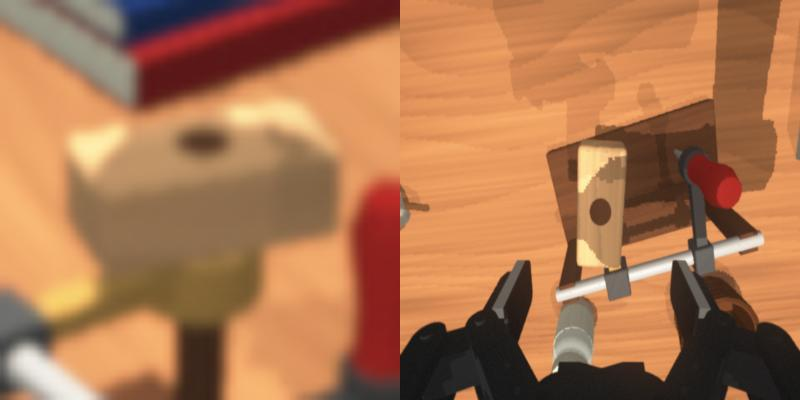

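View pics/finals.png

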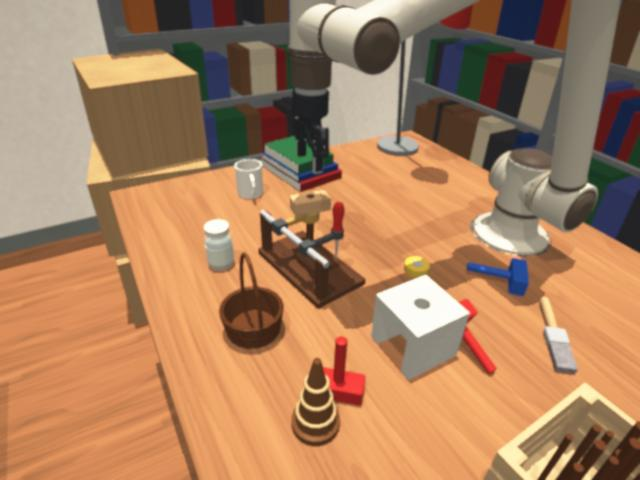

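>>> apply_moves(increments=[[[0,0,0,0,0,0,1],[0,0,0,0,0,0,1],[0,0,0,0,0,0,1]]])

```text
clock: 22.0
position: [540.0, -171.9, 299.3]
ee_rot: [0.044, 0.999, 0.0, -0.001]
contact_force: [-0.6, 0.8, -0.5]
gripper_width: 85.2
```

```bash
python3 chk.py
python3 - <<'E'
from spot import *
import pickle
s,q,w=pickle.load(open("fin.pkl","rb"))
uv,e,X=spot(w,(320,254),166);print(uv,e,X)
qs=(280+203/400*60-.5,175+143/400*60-.5)
print("tri",tri([w,q],[uv,qs]))
# overlay predicted seated mallet
yawc=[-5,-3,-1,1,3,5]
im=w["img"][:,:,::-1].copy();u0,v0=240,130
c=cv2.resize(im[v0:v0+200,u0:u0+160],None,fx=3,fy=3,interpolation=cv2.INTER_CUBIC)
def dr(P,col):
    k=((proj(w,P)-[u0,v0]+.5)*3-.5);cv2.polylines(c,[k.astype(np.int32)],True,col,1)
for z,col in [(166,(255,0,0)),(163,(0,255,255)),(169,(0,0,255))]:
    Xz=onz(w,uv,z)[0]; M=R.from_euler("z",-7,degrees=True).as_matrix()
    dr(Xz+np.array([[45,22,0],[45,-22,0],[-45,-22,0],[-45,22,0]])@M.T,col)
cv2.imwrite("pics/fo.png",c)
E
```

```text
22.0 [ 539.98869586 -171.94508351  299.25810794] [-0.57089781  0.77126083 -0.48855993] 85.18676033841346
(320.1892280578613, 261.5288543701172) ((40.18922805786133, 42.52885437011719), (31.349590301513672, 33.12287521362305), 91.09042358398438) [ 537.3355288  -173.21886074  166.        ]
tri [ 538.1293101  -173.53781973  164.97464928]
```

View pics/fo.png

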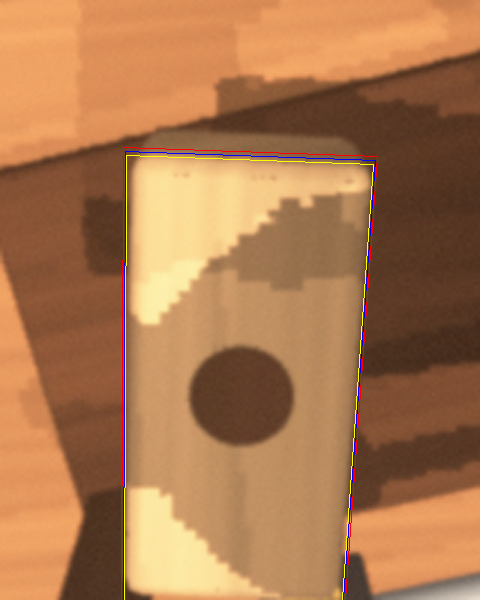

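Run:
```python
from bench import arm
print(arm.job_done()); print(arm.read_state()["clock"])
```

```text
the job is handed in; nothing more can be done
None
the job is handed in; nothing more can be done
```

The mallet is hanging in the big brass ring with its head down on the rim, released. I handed the job in at about 22 s; no verdict was reported.

- **How it went:** I gripped the pale mallet across the 44 mm of its head and lifted it out of the white stool. The ring and mallet were both located with the wrist camera from the same view. The handle went into the bore on the first try with no rim contact and passed the ball with about 5 N sideways. I then pushed until the head bore on the rim. The highest wrist readings were about 7 N up and 8 N sideways, so I estimate about 12 N on the rack, against the limit of 25 N.
- **Last checks:** Just after release the contact force was about 1 N, within the sensor noise. In the pictures the head sits on the rim with no visible gap. I measured its top at z ≈ 165 mm against 166 mm expected, which is within the calibration. The head lies within about 2 mm of the ring centre I measured. The gripper is open and about 60 mm clear above it.
- **Other objects:** The bodkin, basket, tree, jar and mug look unmoved in the scene picture; I did not measure them.
- **Look-alikes:** Some of the coloured look-alike mallets fell over during the run although the arm was never near them. The green one was not visible in the last scene picture.

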